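# Find the sprung slat and open the fittings chest's drawer

## Robot

A 6-joint arm with a two-finger parallel gripper is mounted at the origin on the work surface. World frame = base frame: x ahead of the robot, y to its left, z up, the work surface at z = 0. Lengths are in m, angles in rad, forces in N, time in s.
With the tool pointing down it reaches from about 0.375 to 0.975 m from the base axis. Payload 3.8 kg.
Tool frame: the origin (TCP) lies at the very end of the fingers, on their centre line; the grasp point (between the pads) lies 19 mm behind it (ctrl.grasp_offset is the distance from the TCP to the grasp point, in m); z points along the fingers, y is the line along which they close (so a half turn about z gives the same grasp; the last joint's range is limited). The gripper opens to 85 mm and grips with 20 to 120 N. Pads are 22 mm wide; open, the fingers measure 114 mm over their backs; the gripper's body (76 mm by 85 mm) begins 54 mm behind the grasp point. The pads swing forward as they close: fully open they stand 13 mm farther back than shut.
Start: joints at [1.115, 0.264, 1.604, -0, 1.274, -0.037], TCP at [0.274, 0.617, 0.231] pointing down, gripper open.
Joint ranges: [-2.63, 2.63], [-0.94, 2.18], [0.31, 2.57], [-1.31, 4.45], [0, 2.66], [-2.55, 2.55]. Speed limits (rad/s): [2.57, 2.57, 3.14, 3.14, 3.14, 3.14].

## Interface

Orientations are given as a unit quaternion [x, y, z, w].
In Python, from rig import ctrl gives the robot as it stands. The module is installed in compiled form; this text tells all that it offers.
- The arm moves only by the tool move_arm, never from a script. Its argument "moves" is text: rows parted by semicolons, each of 7 numbers parted by spaces: the closure in counts, from 0 (fully open) to 255 (shut), then the shift along the tool's x, y, z scaled (see below), then the turn, a rotation vector about the tool's x, y, z scaled (see below). In form: hand dx dy dz wx wy wz; .... A call has 1 to 5 rows; each row shifts and turns the commanded pose from where the row before left it, along the tool's axes as they then stand; what a row does not reach is not made up. The controller multiplies each number of a shift by 0.025 m and each number of a turn by 0.1 rad. A row lasts 1/12 s, in which the tool goes at most 41.7 mm and 7.16 degrees, less where a joint would pass 70% of its speed; a pose out of reach is approached as far as the arm can. A call with a number of a shift or a turn outside -1 to 1 is refused whole. A call with a gripper value outside its range is refused whole. The fingers move at their own pace and stop on an object; "newtons" is the grip in N (left out, the last holds). Time passes only in rows, so rows that do not move let the fingers close. It gives the time, the measured TCP pose, the force, the opening and the grip force at its end, in the units of the state.
- ctrl.read_state(): the state, without advancing time (a new reading comes with each control period).
- ctrl.read_camera(name): name is "scene" or "side" or "wrist"; returns a dict with "frame" (420x560x3 uint8, red, green, blue), "vertical_fov" (degrees; the focal length in pixels is half the picture's height over the tangent of half this angle, whatever the lens; pixels are square), "cx", "cy" (the principal point, pixels), "D" ([k1, k2, p1, p2, k3] as OpenCV has them; the pictures are not rectified), "R" (3x3) and "t" (3): a world point X has camera coordinates R X + t; the wrist camera has in their place "tool_from_camera" (4x4, takes a point from camera to tool coordinates, whose origin is the TCP and whose axes are the flange's). Camera axes: x right, y down, z forward; pixel columns grow to the right and rows downward; lengths in m; the calibration is good to about 2 mm. A picture is of the moment at which its call begins: read the wrist's pose just before it. There is no depth.
- ctrl.hand_in(): hands the job in; it is judged then, once.
The state is a dict: "time_s": time; "joint_pos": joint angles; "qd": joint speeds; "tau": joint torques, N m; "eef_pos": TCP position; "tcp_rot": TCP orientation; "force": force on the tool from outside, world axes, zero at the start; "ft_torque": the same for the moment, N m; "opening": opening from 0.0 (shut) to 1.0 (fully open); "gripper_force": force on a finger pad.
Only numpy, scipy, OpenCV 4.12 (cv2) and the standard library are available. Lean on these libraries where they do the work, as an engineer would, in place of code of your own. Each camera call takes 0.05 s, during which the arm holds its last target. There are 200 camera calls.

## Task

The shallow drawer of the plywood fittings chest has no handle: a concealed catch holds it, under one of the five alike slats that floor the groove along the chest's top. Feel along the groove floor with the fingertips, lightly and never leaning hard on it, until they sink into the hidden recess under the sprung slat, and press on down through the catch so that the drawer springs part-way out. Then draw the drawer fully out to its stop, let go, and leave the other things on the bench where they are.

Things in the scene. Friction and masses are not known exactly. Their poses are not given: they have to be found in the camera images.
- chest_top (a point): Middle of the flat top of the plywood chest, 120 mm above the bench. The chest is fixed to the bench, 200 mm deep (x), 340 mm wide (y). Axes: x from the chest's front to its back, y along the groove, z up. Pressing with the fingers on anything but the drawer harder than 40 N spoils the work.
- groove (a point): Middle (along and across) of the groove's floor, on its surface with no slat pressed, 12 mm below the chest's top and 55 mm behind its front face (axes as the chest's). The groove is 54 mm wide (x), 280 mm long (y), open above. Its floor, bedded on rubber, gives 1 mm for 8 N, 3 mm at most; it is five cork-faced slats in a row, 56 mm long each, flush and alike, centres at y = -112, -56, 0, 56 and 112 mm; any one is the sprung one.
- flap (a joint): How far the sprung slat has sunk straight down into its recess, m: 0 flush with the groove floor, 0.008 at the recess's bottom, where it rests on the catch. It yields to 1.7 N at first, 2.5 N at the bottom, and rises again when let go; the four other slats are firm. The eye cannot tell which slat it is.
- catch (a joint): How far the catch under the sprung slat is pressed, m: 0 at rest, 0.007 fully down (fingertips then 15 mm below the groove floor, and about 2 mm more as the floor gives). It takes 8 N to start and about 12 N fully down; it lets the drawer go at about 0.005 and springs back when let go.
- drawer (a joint): How far the drawer is out, m: 0 shut, 0.13 at its stop. Let go by the catch, it springs out towards the chest's -x by itself to about 0.07 within two seconds and stays; from there 2 N draws it on, and it stays where it is left. While the catch holds it, it cannot be pulled.
- drawer_front (a point): Middle of the top edge of the drawer's front board, 118 mm above the bench, moving with the drawer (axes as the chest's). Board 14 mm thick (x), 338 mm wide, no handle; shut, it lies flat on the chest's front face. Once it is out, fingertips fit down behind it to draw it to -x: the drawer is open above, its floor 100 mm below this point, a cross rail 90 mm behind. It may be gripped firmly.
- hammer_grip (a point): Handle of a claw hammer, 300 mm long, lying loose on the bench to the right of the chest; to be left alone.
- glue_mid (a point): Middle of a white glue bottle, 60 mm across and 150 mm high, upright on the bench to the left of the chest; to be left alone.
- carton_mid (a point): Middle of a cardboard screw carton, 90 x 130 x 70 mm, on the bench to the left; to be left alone.
- offcut_mid (a point): Middle of a timber offcut, 160 x 45 x 45 mm, on the bench to the right; to be left alone.

How it is judged:
On the way, in this order (a step that is already met when the one before it is completed fails the run):
1. the sprung slat is found: sunk at least 6 mm into its recess (value of joint flap above 0.006 m), for 0.1 s.
2. the catch is pressed and the drawer has sprung out at least 40 mm (value of joint drawer above 0.04 m), for 0.1 s.
At the end, for the whole second after the job is handed in: The drawer is out by more than 120 mm (its stop is at 130 mm) and at rest, the sprung slat and the catch have risen to within 2 mm (value of joint drawer above 0.12 m and value of joint each of flap, catch below 0.002 m and velocity of joint drawer between -0.01 and 0.01 m/s); the robot touches nothing.
It fails at once if the fingers press on anything but the drawer with more than 40 N (contact force between the fingers and anything else above 40 N and contact force between the fingers and drawer below 1 N).
It fails at once if the hammer, glue bottle, carton or offcut is moved more than 30 mm (distance of any of hammer_grip, glue_mid, carton_mid, offcut_mid from where it was at the start of the episode above 0.03 m).
It also fails if it takes over 64 s, if anything falls off the work surface, if the arm or the gripper's body presses on something with over 40 N, if the wrist force passes 120 N, or if a joint passes its speed limit or range.

## Working session

There is one attempt and no reset: what is moved stays moved. The work goes in short steps, Python scripts to look and compute and a tool call to move; the robot and the scene stay as the last step left them, time stands still between calls to the robot, and variables do not carry over. Pictures are saved under pics/ and viewed, at most 10 in all, crops included, and the job is handed in when it is done.

Besides the shell and the picture viewer there is one more tool, called after "Emit:" by a JSON object that holds its "api" and its "payload", one argument or row to a line. move_arm: Moves the arm, as the interface text tells. Its arguments: {"type":"object","properties":{"moves":{"type":"string"},"newtons":{"type":"number"}},"required":["moves"]}

```bash
mkdir -p pics
cat > h.py <<'E'
from rig import ctrl
import numpy as np, cv2
def K(c):
    f=210/np.tan(np.radians(c["vertical_fov"])/2)
    return np.array([[f,0,c["cx"]],[0,f,c["cy"]],[0,0,1.]])
def plane(c,px,z):
    p=cv2.undistortPoints(np.array(px,float).reshape(-1,1,2),K(c),np.array(c["D"],float)).reshape(-1,2)
    R=np.array(c["R"]);t=np.array(c["t"]);o=-R.T@t
    d=np.c_[p,np.ones(len(p))]@R
    return o+d*((z-o[2])/d[:,2])[:,None]
def proj(c,X):
    R=np.array(c["R"]);t=np.array(c["t"])
    return cv2.projectPoints(np.array(X,float).reshape(-1,1,3),cv2.Rodrigues(R)[0],t,K(c),np.array(c["D"],float))[0].reshape(-1,2)
E
python3 - <<'E'
from h import *
s=ctrl.read_state(); print(s["time_s"],s["eef_pos"],s["tcp_rot"],s["force"])
for n in("scene","side"):
    c=ctrl.read_camera(n); cv2.imwrite(f"pics/{n}0.png",c["frame"][:,:,::-1]); R=np.array(c["R"]); print(n,-R.T@c["t"],c["vertical_fov"],R[2])
E
```

```text
0.0 [0.27416747 0.6159969  0.22994234] [ 2.07876357e-01  9.78154451e-01 -1.10066664e-03 -2.78977491e-04] [ 1.18702949  0.87015948 -0.06443674]
scene [ 1.53070977 -0.03919513  1.05723674] 43.14725800104923 [-0.70235775  0.03115356 -0.71114207]
side [ 0.52904647 -0.71763219  0.84301682] 55.88609036685108 [ 0.02780855  0.69782067 -0.71573249]
```

View pics/scene0.png

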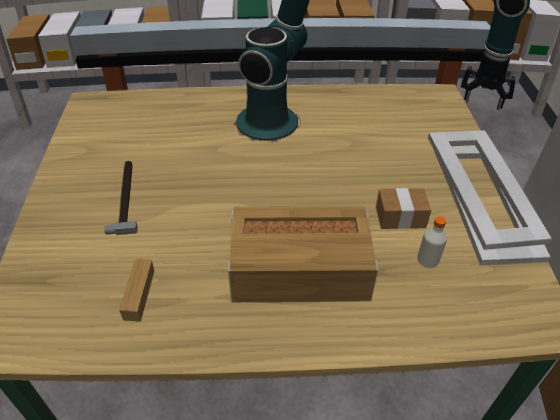

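View pics/side0.png

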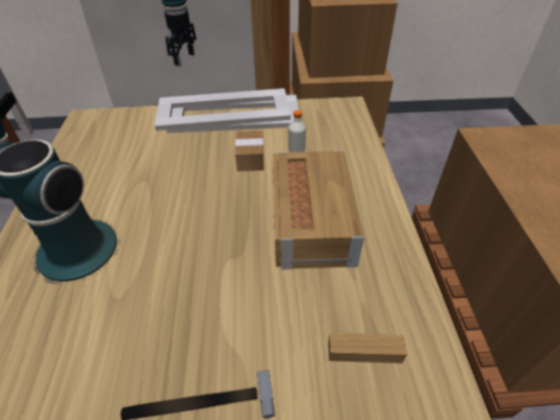

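The scene view shows the chest top with corners near (232,208), (368,208), (373,263) and (230,262). The cork groove runs from (245,227) to (357,227), on the robot's side of the chest. In the side view the groove is at (290-312,162-228).

Run:
```python
from h import *
for n,box in(("scene",(225,205,380,265)),("side",(265,145,360,245))):
    c=ctrl.read_camera(n); f=c["frame"]; 
    hsv=cv2.cvtColor(f,cv2.COLOR_RGB2HSV)
    x0,y0,x1,y1=box
    p=(300,227) if n=="scene" else (300,195)
    q=(300,250) if n=="scene" else (335,200)
    print(hsv[p[1],p[0]],hsv[q[1],q[0]])
    m=np.zeros(f.shape[:2],np.uint8); sub=hsv[y0:y1,x0:x1]
    m[y0:y1,x0:x1]=((sub[...,0]<=11)&(sub[...,1]>90)&(sub[...,2]>60))*255
    m=cv2.morphologyEx(m,cv2.MORPH_OPEN,np.ones((3,3)));m=cv2.morphologyEx(m,cv2.MORPH_CLOSE,np.ones((7,7)))
    cs,_=cv2.findContours(m,0,2); k=max(cs,key=cv2.contourArea)
    r=cv2.boxPoints(cv2.minAreaRect(k)); print(n,cv2.contourArea(k),r.round(1).tolist()); 
    hull=cv2.approxPolyDP(cv2.convexHull(k),3,True).reshape(-1,2)
    print(np.c_[hull,plane(c,hull,.108)[:,:2].round(4)])
    cor=[(232,208),(368,208),(373,263),(230,262)] if n=="scene" else [(274,154),(344,153),(358,236),(277,237)]
    print(plane(c,cor,.12).round(4))
    crop=f[y0-5:y1+5,x0-5:x1+5].copy(); cv2.drawContours(f,[k],-1,(0,255,0),1)
    a=cv2.resize(np.hstack([crop,f[y0-5:y1+5,x0-5:x1+5]]),None,fx=2.4 if n=="scene" else 3.5,fy=2.4 if n=="scene" else 3.5)
    cv2.imwrite(f"pics/c_{n}.png",a[:,:,::-1])
```

```text
[ 13 143 121] [ 17 133 151]Traceback (most recent call last):
  File "<stdin>", line 12, in <module>
ValueError: max() iterable argument is empty
```

Run:
```python
from h import *
for n,box in(("scene",(225,205,380,265)),("side",(265,145,360,245))):
    c=ctrl.read_camera(n); f=c["frame"]; 
    lab=cv2.cvtColor(f,cv2.COLOR_RGB2LAB)
    x0,y0,x1,y1=box
    m=np.zeros(f.shape[:2],np.uint8); sub=cv2.GaussianBlur(lab[y0:y1,x0:x1,1],(3,3),0)
    T,b=cv2.threshold(sub,0,255,cv2.THRESH_OTSU); m[y0:y1,x0:x1]=b; print("T",T)
    m=cv2.morphologyEx(m,cv2.MORPH_OPEN,np.ones((3,3)));m=cv2.morphologyEx(m,cv2.MORPH_CLOSE,np.ones((5,5)))
    cs,_=cv2.findContours(m,0,2); k=max(cs,key=cv2.contourArea)
    hull=cv2.approxPolyDP(cv2.convexHull(k),3,True).reshape(-1,2)
    print(n,cv2.contourArea(k));print(np.c_[hull,plane(c,hull,.108)[:,:2].round(4)])
    cor=[(232,208),(368,208),(373,263),(230,262)] if n=="scene" else [(274,154),(344,153),(358,236),(277,237)]
    print(plane(c,cor,.12).round(4))
    crop=f[y0-5:y1+5,x0-5:x1+5].copy(); cv2.drawContours(f,[k],-1,(0,255,0),1)
    a=np.hstack([crop,f[y0-5:y1+5,x0-5:x1+5]]) if n=="side" else np.vstack([crop,f[y0-5:y1+5,x0-5:x1+5]])
    cv2.imwrite(f"pics/c_{n}.png",cv2.resize(a,None,fx=3.7,fy=3.7,interpolation=0)[:,:,::-1])
```

```text
T 137.0
scene 1257.5
[[ 3.560e+02  2.290e+02  6.272e-01  2.061e-01]
 [ 2.440e+02  2.320e+02  6.261e-01 -7.230e-02]
 [ 2.470e+02  2.210e+02  5.881e-01 -6.460e-02]
 [ 3.530e+02  2.210e+02  5.990e-01  2.028e-01]]
[[ 0.5518 -0.1022  0.12  ]
 [ 0.5657  0.2454  0.12  ]
 [ 0.7491  0.2264  0.12  ]
 [ 0.732  -0.1046  0.12  ]]
T 137.0
side 1299.5
[[ 3.040e+02  1.610e+02  6.457e-01  1.996e-01]
 [ 3.120e+02  2.280e+02  6.384e-01 -6.600e-02]
 [ 2.930e+02  2.290e+02  5.911e-01 -6.590e-02]
 [ 2.870e+02  1.640e+02  5.946e-01  1.894e-01]]
[[ 0.5584  0.2244  0.12  ]
 [ 0.7659  0.2134  0.12  ]
 [ 0.7435 -0.11    0.12  ]
 [ 0.5497 -0.0995  0.12  ]]
```

View pics/c_scene.png

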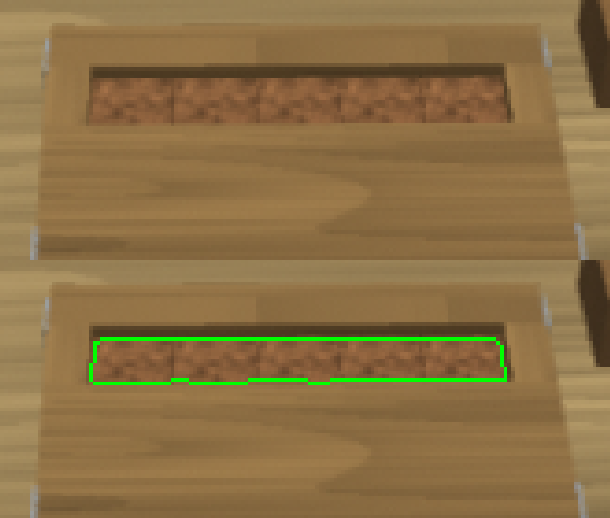

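View pics/c_side.png

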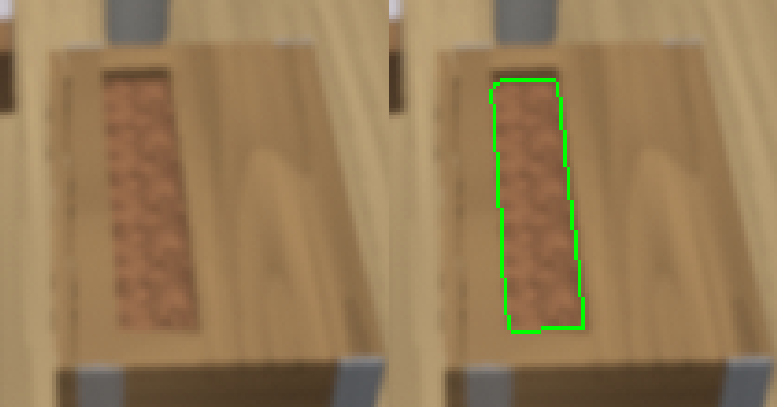

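Both crops show the five slats clearly. In the scene crop the groove rim runs from (90,66) to (505,66) and from (87,123) to (511,123). In the side crop its left rim runs from (103,72) to (118,330). Next I compute the rim at z=0.12.

Run:
```python
from h import *
def go(n,o,pts):
    c=ctrl.read_camera(n); p=np.array([q[:2] for q in pts])/3.7+o-.5
    X=np.array([plane(c,[a],q[2])[0] for a,q in zip(p,pts)]); print(n,X.round(4).tolist()); return X
go("scene",[220,200],[(90,66,.12),(505,66,.12),(511,123,.12),(87,123,.12),(50,24,.12),(541,24,.12),(172,123,.12),(258,123,.12),(341,123,.12),(425,123,.12)])
go("side",[260,140],[(103,72,.12),(170,72,.12),(198,331,.12),(118,331,.12),(51,50,.12),(312,43,.12),(384,358,.12),(57,367,.12)])
```

```text
scene [[0.5868, -0.0721, 0.12], [0.5982, 0.2092, 0.12], [0.6514, 0.2051, 0.12], [0.6399, -0.0743, 0.12], [0.5445, -0.0997, 0.12], [0.558, 0.2407, 0.12], [0.6422, -0.0184, 0.12], [0.6445, 0.0381, 0.12], [0.6467, 0.0926, 0.12], [0.649, 0.1481, 0.12]]
side [[0.5962, 0.1978, 0.12], [0.6489, 0.1938, 0.12], [0.6387, -0.0799, 0.12], [0.5861, -0.0762, 0.12], [0.5565, 0.2294, 0.12], [0.7669, 0.2225, 0.12], [0.7559, -0.1117, 0.12], [0.5444, -0.1044, 0.12]]
```

Emit:
{"api": "move_arm", "payload": {
  "moves": "255 -1 -1 0 0 0 -0.95;255 -1 -1 0 0 0 -0.95;255 -1 -1 0 0 0 -0.95;255 -1 -1 0 0 0 -0.95;255 -1 -1 0 0 0 0",
  "newtons": 30
}}

```text
time_s: 0.77
eef_pos: [0.3671, 0.4664, 0.2314]
tcp_rot: [0.017, 1.0, -0.0, -0.0]
force: [0.5, -1.0, 0.6]
opening: 0.297
gripper_force: 0.0
```

Emit:
{"api": "move_arm", "payload": {
  "moves": "255 -1 -1 0 0 0 0;255 -1 -1 0 0 0 0;255 -1 -1 0 0 0 0;255 -1 -1 0 0 0 0;255 -1 -1 0 0 0 0"
}}

```text
time_s: 1.18
eef_pos: [0.4881, 0.3368, 0.2316]
tcp_rot: [0.019, 1.0, 0.0, 0.0]
force: [0.4, 0.6, 0.5]
opening: 0.003
gripper_force: 0.0
```

```bash
cat >> h.py <<'E'
from scipy.spatial.transform import Rotation as Ro
def delta(P,yaw=-.039):
    """print the shift in move units and the turn in move units to tool-down pose with tool x = -chest x"""
    s=ctrl.read_state(); r=Ro.from_quat(s["tcp_rot"])
    cx=np.array([np.cos(yaw),np.sin(yaw),0]); cz=np.array([0,0,-1.]); g=Ro.from_matrix(np.c_[-cx,np.cross(cz,-cx),cz])
    print("t",s["time_s"],"pos",np.round(s["eef_pos"],4),"F",np.round(s["force"],2),"shift",(r.inv().apply(np.array(P)-s["eef_pos"])/.025).round(2),"turn",((r.inv()*g).as_rotvec()/.1).round(2),"open",s["opening"])
def G(s,z,u=0): return np.array([.6183+.039*s+u,.064+s-.039*u,z])
E
python3 - <<'E'
from h import *
delta(G(.112,.14))
E
```

```text
t 1.1833 pos [0.4881 0.3368 0.2316] F [0.38 0.58 0.5 ] shift [-5.63 -6.22  3.66] turn [0.   0.01 0.  ] open 0.0031926259905714393
```

Emit:
{"api": "move_arm", "payload": {
  "moves": "255 -0.9 -1 0 0 0 0;255 -0.9 -1 0 0 0 0;255 -0.9 -1 0 0 0 0;255 -0.9 -1 0 0 0 0;255 -0.9 -1 0.8 0 0 0"
}}

```text
time_s: 1.6
eef_pos: [0.5985, 0.2083, 0.2161]
tcp_rot: [0.019, 1.0, 0.001, 0.004]
force: [1.6, 1.8, 0.9]
opening: 0.0
gripper_force: 0.0
```

Emit:
{"api": "move_arm", "payload": {
  "moves": "255 -0.6 -0.7 0.9 0 0 0;255 0 0 0.8 0 0 0;255 0 0 0 0 0 0;255 0 0 0 0 0 0"
}}

```text
time_s: 1.93
eef_pos: [0.6078, 0.1903, 0.1672]
tcp_rot: [0.02, 1.0, -0.0, -0.002]
force: [0.3, 0.4, 0.1]
opening: -0.001
gripper_force: 0.0
```

Run:
```python
from h import *
delta(G(.112,.115))
c=ctrl.read_camera("side"); f=c["frame"]; a=f[100:250,240:390]
c2=ctrl.read_camera("scene")["frame"][160:310,220:390]
cv2.imwrite("pics/p1.png",np.hstack([cv2.resize(a,(400,400)),cv2.resize(c2,(400,353+47))])[:,:,::-1])
```

```text
t 1.9333 pos [0.6078 0.1903 0.1672] F [0.32 0.36 0.14] shift [-0.63 -0.54  2.09] turn [-0.01 -0.04 -0.01] open -0.001270409708592135
```

View pics/p1.png

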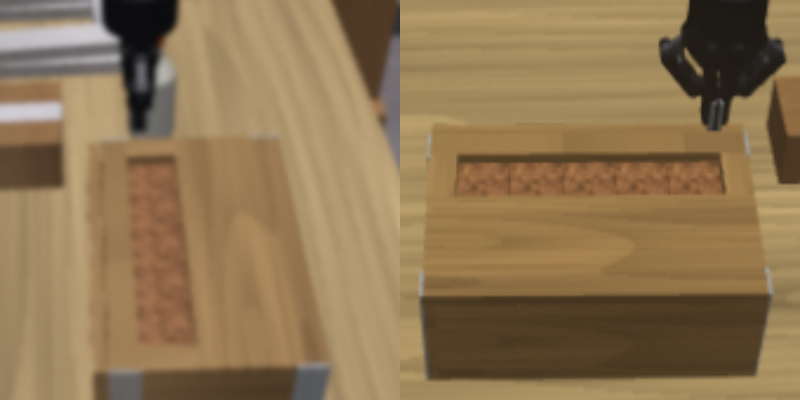

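The shut fingertips hang above the left end slat, a little short of its middle, as the computed offset says. I close that gap and lower.

Emit:
{"api": "move_arm", "payload": {
  "moves": "255 -0.6 -0.5 0.7 0 0 0;255 0 0 0.7 0 0 0;255 0 0 0.6 0 0 0;255 0 0 0 0 0 0;255 0 0 0 0 0 0"
}}

```text
time_s: 2.45
eef_pos: [0.6233, 0.1787, 0.1197]
tcp_rot: [0.019, 1.0, 0.0, 0.0]
force: [0.3, 0.5, -0.3]
opening: 0.0
gripper_force: 0.0
```

Emit:
{"api": "move_arm", "payload": {
  "moves": "255 0 0 0.08 0 0 0;255 0 0 0.08 0 0 0;255 0 0 0.08 0 0 0;255 0 0 0 0 0 0;255 0 0 0 0 0 0"
}}

```text
time_s: 2.87
eef_pos: [0.6236, 0.1779, 0.1132]
tcp_rot: [0.019, 1.0, 0.0, 0.0]
force: [0.2, -0.3, -0.7]
opening: -0.0
gripper_force: 0.0
```

Run:
```python
from h import *
delta(G(.112,.108))
```

```text
t 2.8667 pos [0.6236 0.1779 0.1132] F [ 0.15 -0.29 -0.67] shift [ 0.03 -0.08  0.21] turn [0. 0. 0.] open -3.842132399504042e-05
```

Emit:
{"api": "move_arm", "payload": {
  "moves": "255 0 0 0.08 0 0 0;255 0 0 0.08 0 0 0;255 0 0 0.04 0 0 0;255 0 0 0 0 0 0;255 0 0 0 0 0 0"
}}

```text
time_s: 3.28
eef_pos: [0.6235, 0.1777, 0.1079]
tcp_rot: [0.019, 1.0, 0.0, -0.0]
force: [-0.7, -0.8, 2.5]
opening: 0.0
gripper_force: 0.8
```

Emit:
{"api": "move_arm", "payload": {
  "moves": "255 0 0 0.04 0 0 0;255 0 0 0.04 0 0 0;255 0 0 0 0 0 0;255 0 0 0 0 0 0"
}}

```text
time_s: 3.62
eef_pos: [0.6236, 0.1777, 0.1071]
tcp_rot: [0.019, 1.0, -0.0, 0.0]
force: [-2.6, -0.4, 7.7]
opening: 0.004
gripper_force: 3.8
```

Firm floor at 0.108: 7.7 N for 1 mm, so this isn't the sprung slat. On to the next one.

Emit:
{"api": "move_arm", "payload": {
  "moves": "255 0 0 -0.2 0 0 0;255 0 -0.75 0 0 0 0;255 0 -0.75 0 0 0 0;255 0 -0.74 0 0 0 0;255 0 0 0 0 0 0"
}}

```text
time_s: 4.03
eef_pos: [0.621, 0.119, 0.1104]
tcp_rot: [0.02, 1.0, -0.001, -0.0]
force: [-0.4, -1.0, 0.6]
opening: 0.001
gripper_force: 0.0
```

Emit:
{"api": "move_arm", "payload": {
  "moves": "255 0 0 0.08 0 0 0;255 0 0 0.08 0 0 0;255 0 0 0.04 0 0 0;255 0 0 0 0 0 0;255 0 0 0 0 0 0"
}}

```text
time_s: 4.45
eef_pos: [0.6215, 0.1224, 0.1059]
tcp_rot: [0.019, 1.0, -0.0, 0.0]
force: [0.0, -0.8, 2.0]
opening: 0.001
gripper_force: 1.0
```

Emit:
{"api": "move_arm", "payload": {
  "moves": "255 0 0 0.08 0 0 0;255 0 0 0.08 0 0 0;255 0 0 0 0 0 0;255 0 0 0 0 0 0"
}}

```text
time_s: 4.78
eef_pos: [0.6215, 0.1223, 0.1018]
tcp_rot: [0.019, 1.0, 0.0, 0.0]
force: [0.9, 0.8, 3.0]
opening: 0.0
gripper_force: 1.2
```

It sinks with only about 2–3 N, so this is the sprung slat (second from the left). Dwelling at the recess bottom before pressing on.

Emit:
{"api": "move_arm", "payload": {
  "moves": "255 0 0 0.06 0 0 0;255 0 0 0.04 0 0 0;255 0 0 0 0 0 0;255 0 0 0 0 0 0;255 0 0 0 0 0 0"
}}

```text
time_s: 5.2
eef_pos: [0.6215, 0.1222, 0.0996]
tcp_rot: [0.019, 1.0, 0.0, 0.0]
force: [0.1, 3.0, 4.9]
opening: -0.002
gripper_force: 2.1
```

Emit:
{"api": "move_arm", "payload": {
  "moves": "255 0 0 0.06 0 0 0;255 0 0 0.06 0 0 0;255 0 0 0.06 0 0 0;255 0 0 0 0 0 0;255 0 0 0 0 0 0"
}}

```text
time_s: 5.62
eef_pos: [0.6216, 0.1222, 0.0962]
tcp_rot: [0.019, 1.0, 0.0, 0.0]
force: [-2.7, 3.1, 10.5]
opening: -0.001
gripper_force: 4.9
```

Emit:
{"api": "move_arm", "payload": {
  "moves": "255 0 0 0.06 0 0 0;255 0 0 0.06 0 0 0;255 0 0 0.06 0 0 0;255 0 0 0 0 0 0;255 0 0 0 0 0 0"
}}

```text
time_s: 6.03
eef_pos: [0.6216, 0.1222, 0.0921]
tcp_rot: [0.019, 1.0, 0.0, 0.0]
force: [-4.2, 2.5, 11.6]
opening: -0.004
gripper_force: 5.9
```

Emit:
{"api": "move_arm", "payload": {
  "moves": "255 0 0 0.05 0 0 0;255 0 0 0 0 0 0;255 0 0 0 0 0 0;255 0 0 0 0 0 0;255 0 0 0 0 0 0"
}}

```text
time_s: 6.45
eef_pos: [0.6217, 0.1222, 0.0913]
tcp_rot: [0.019, 1.0, 0.0, 0.0]
force: [-4.9, 2.9, 12.7]
opening: -0.004
gripper_force: 6.8
```

Run:
```python
from h import *
delta(G(.056,.15))
c=ctrl.read_camera("side"); f=c["frame"]; cv2.imwrite("pics/p2.png",cv2.resize(f[100:300,190:390],(600,600))[:,:,::-1])
```

```text
t 6.45 pos [0.6217 0.1222 0.0913] F [-4.93  2.91 12.73] shift [ 0.04 -0.09 -2.35] turn [0.01 0.01 0.  ] open -0.004360910870789632
```

View pics/p2.png

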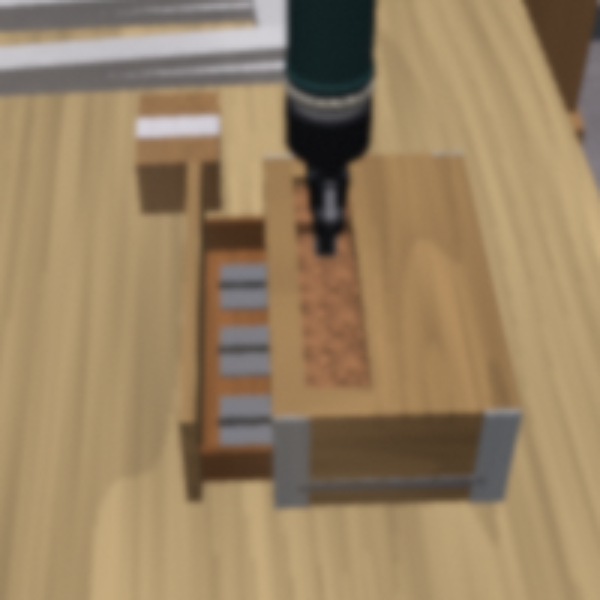

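The drawer has sprung out. In the crop its board is the strip at x 183–203, y 165–430, with the open space behind it (203–268). Lifting straight up, then measuring board and carton.

Emit:
{"api": "move_arm", "payload": {
  "moves": "255 0 0 -0.3 0 0 0;255 0 0 -0.6 0 0 0;255 0 0 -0.9 0 0 0;255 0 0 -0.9 0 0 0;255 0 0 0 0 0 0"
}}

```text
time_s: 6.92
eef_pos: [0.624, 0.1217, 0.161]
tcp_rot: [0.019, 1.0, 0.0, 0.003]
force: [1.3, -0.6, 0.7]
opening: -0.001
gripper_force: 0.0
```

Emit:
{"api": "move_arm", "payload": {
  "moves": "255 0 0 0 0 0 0;255 0 0 0 0 0 0;255 0 0 0 0 0 0;255 0 0 0 0 0 0;255 0 0 0 0 0 0"
}}

```text
time_s: 7.33
eef_pos: [0.6203, 0.1216, 0.1549]
tcp_rot: [0.019, 1.0, -0.0, -0.001]
force: [0.7, 0.0, 0.3]
opening: -0.0
gripper_force: 0.0
```

Run:
```python
from h import *
delta(G(0,.16,-.090))
c=ctrl.read_camera("side"); f=c["frame"]; cv2.imwrite("pics/p3.png",cv2.resize(f[120:270,220:370],(600,600),interpolation=0)[:,:,::-1])
p=lambda x,y:(x/3+190-.33,y/3+100-.33)
print(plane(c,[p(183,422),p(203,422),p(190,165),p(203,165)],.118).round(4).tolist())
print("carton top",plane(c,[p(140,94),p(221,94),p(221,163),p(138,163)],.07).round(4).tolist())
```

```text
t 7.3333 pos [0.6203 0.1216 0.1549] F [0.65 0.01 0.27] shift [ 3.59 -2.3  -0.19] turn [-0.01 -0.03  0.  ] open -0.0003369913442185519
[[0.4864, -0.1038, 0.118], [0.5023, -0.1049, 0.118], [0.4959, 0.2286, 0.118], [0.5088, 0.2276, 0.118]]
carton top [[0.4384, 0.4271, 0.07], [0.5304, 0.4197, 0.07], [0.5266, 0.2922, 0.07], [0.4386, 0.299, 0.07]]
```

View pics/p3.png

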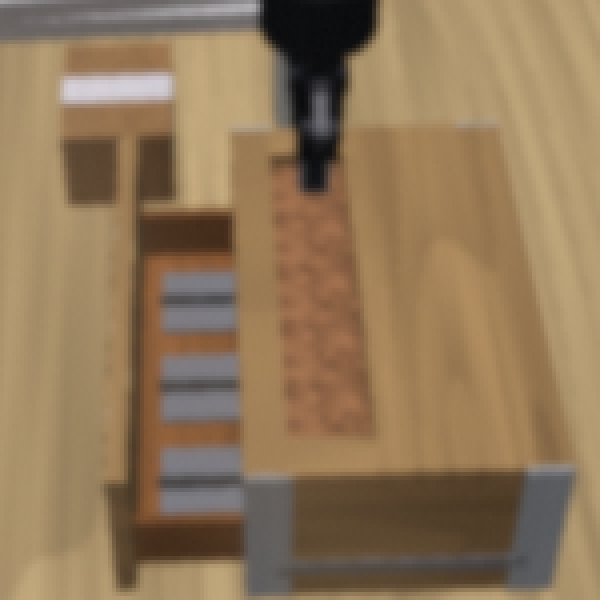

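The board is the strip at crop x 115–138, with clear space behind it up to the chest at 235. Its rear face is at x ≈ 0.505 mid-board and the chest front at ≈ 0.564, so I go down at x ≈ 0.532. The board's end stays clear of the carton (y 0.229 against 0.292).

Emit:
{"api": "move_arm", "payload": {
  "moves": "255 0.85 -0.6 0 0 0 0;255 0.85 -0.6 0 0 0 0;255 0.85 -0.6 0 0 0 0;255 0.85 -0.5 0 0 0 0;255 0 0 0 0 0 0"
}}

```text
time_s: 7.8
eef_pos: [0.5297, 0.0659, 0.1551]
tcp_rot: [0.02, 1.0, -0.001, -0.003]
force: [0.3, -0.2, -0.4]
opening: 0.003
gripper_force: 0.0
```

Emit:
{"api": "move_arm", "payload": {
  "moves": "255 0 0 0 0 0 0;255 0 0 0 0 0 0;255 0 0 0 0 0 0"
}}

```text
time_s: 8.05
eef_pos: [0.5353, 0.068, 0.1569]
tcp_rot: [0.019, 1.0, 0.0, 0.001]
force: [0.1, 0.1, -0.0]
opening: 0.0
gripper_force: 0.0
```

Run:
```python
from h import *
delta(G(0,.088,-.086))
```

```text
t 8.05 pos [0.5353 0.068  0.1569] F [ 0.14  0.08 -0.  ] shift [ 0.12 -0.03  2.75] turn [0.   0.01 0.  ] open 1.0357958606136274e-05
```

Emit:
{"api": "move_arm", "payload": {
  "moves": "255 0.12 0 0.4 0 0 0;255 0 0 0.6 0 0 0;255 0 0 0.6 0 0 0;255 0 0 0.6 0 0 0;255 0 0 0.5 0 0 0"
}}

```text
time_s: 8.47
eef_pos: [0.5308, 0.0681, 0.0871]
tcp_rot: [0.019, 1.0, -0.0, -0.001]
force: [-0.2, -0.1, 0.6]
opening: 0.001
gripper_force: 0.0
```

Emit:
{"api": "move_arm", "payload": {
  "moves": "255 0 0 0 0 0 0;255 0.4 0 0 0 0 0;255 0.4 0 0 0 0 0;255 0.3 0 0 0 0 0;255 0.3 0 0 0 0 0"
}}

```text
time_s: 8.88
eef_pos: [0.4959, 0.0693, 0.09]
tcp_rot: [0.019, 1.0, 0.0, 0.001]
force: [1.2, -0.0, -0.8]
opening: -0.0
gripper_force: 0.4
```

Emit:
{"api": "move_arm", "payload": {
  "moves": "255 0.4 0 0 0 0 0;255 0.4 0 0 0 0 0;255 0.4 0 0 0 0 0;255 0.3 0 0 0 0 0;255 0 0 0 0 0 0"
}}

```text
time_s: 9.3
eef_pos: [0.4564, 0.0706, 0.0888]
tcp_rot: [0.019, 1.0, -0.0, -0.001]
force: [0.2, 0.5, -0.4]
opening: 0.004
gripper_force: 0.0
```

Emit:
{"api": "move_arm", "payload": {
  "moves": "255 0.2 0 0 0 0 0;255 0.2 0 0 0 0 0;255 0.1 0 0 0 0 0;255 0 0 0 0 0 0;255 0 0 0 0 0 0"
}}

```text
time_s: 9.72
eef_pos: [0.4458, 0.0711, 0.0888]
tcp_rot: [0.019, 1.0, -0.0, -0.0]
force: [0.3, 0.4, -0.3]
opening: -0.001
gripper_force: 0.0
```

Emit:
{"api": "move_arm", "payload": {
  "moves": "255 0.12 0 0 0 0 0;255 0.12 0 0 0 0 0;255 0 0 0 0 0 0;255 0 0 0 0 0 0"
}}

```text
time_s: 10.05
eef_pos: [0.4442, 0.0713, 0.0898]
tcp_rot: [0.019, 1.0, 0.0, 0.004]
force: [11.0, -0.3, -7.6]
opening: -0.003
gripper_force: 5.4
```

At the stop (11 N, x = 0.444, as predicted). Backing off and lifting clear.

Emit:
{"api": "move_arm", "payload": {
  "moves": "255 -0.3 0 0 0 0 0;255 -0.5 0 0 0 0 0;255 0 0 0 0 0 0;255 0 0 -0.6 0 0 0;255 0 0 -0.8 0 0 0"
}}

```text
time_s: 10.47
eef_pos: [0.458, 0.0703, 0.1221]
tcp_rot: [0.02, 1.0, -0.0, -0.003]
force: [-0.1, -0.1, -0.1]
opening: 0.002
gripper_force: 0.0
```

Emit:
{"api": "move_arm", "payload": {
  "moves": "255 0 0 -1 0 0 0;255 0 0 -1 0 0 0;255 0 0 -1 0 0 0;255 0 0 0 0 0 0;255 0 0 0 0 0 0"
}}

```text
time_s: 10.88
eef_pos: [0.4615, 0.0706, 0.2008]
tcp_rot: [0.019, 1.0, 0.0, 0.002]
force: [-0.3, 0.5, 0.1]
opening: 0.002
gripper_force: 0.0
```

Run:
```python
from h import *
delta(G(0,.18,-.15))
c=ctrl.read_camera("side"); f=c["frame"]; cv2.imwrite("pics/p4.png",cv2.resize(f[120:270,220:370],(600,600),interpolation=0)[:,:,::-1])
```

```text
t 10.8833 pos [0.4615 0.0706 0.2008] F [-0.34  0.51  0.13] shift [-0.27 -0.02  0.83] turn [0.01 0.03 0.  ] open 0.0016986495541343773
```

View pics/p4.png

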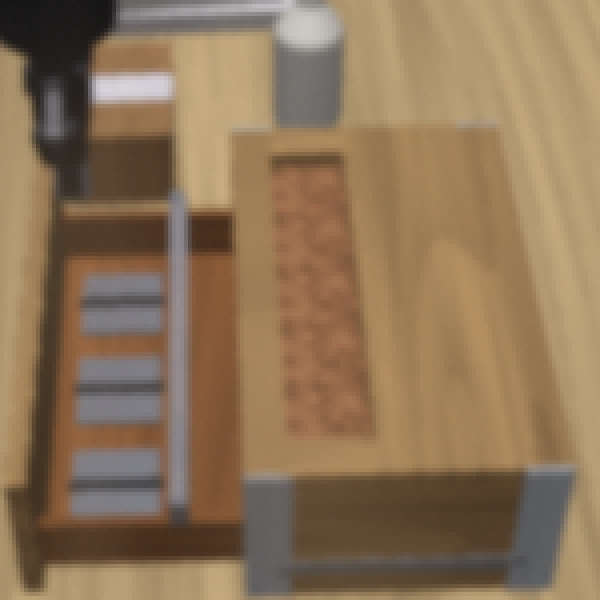

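The drawer is fully out: the board's near end is now at crop (8–45, 488), the cross rail shows, the gripper is clear above and the carton and bottle are in place.

```bash
python3 -c "
from rig import ctrl
print(ctrl.hand_in())"
```

```text
the job is handed in; nothing more can be done
None
```

I found the sprung slat (second from the left as the robot faces the chest), pressed the catch, drew the drawer out to its stop and let go; the job is handed in at about 11 s of the 64 s, but the hand-in gave no verdict.

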